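Load the last rib and index the rib fixture one division

TASK

Stand the loose steel flat bar on edge, fully down, in the one empty holder of the indexing fixture while the table is still at its starting click, and let go of it. Then turn the table by its centre knob, clockwise seen from above, three clicks to the third stop (one rib division), never running past it or turning back behind the start. The program finishes while holding: keep gripping the knob with the table resting in that click, so that I can tack the rib; leave the welding magnet and the soapstone where they lie.

Things in the scene. Friction and masses are not known exactly. Their poses are not given: they have to be found in the camera images.
- rib: the loose rib: a plain rusty steel flat bar, 32 x 84 x 10 mm, about 0.2 kg, standing on its long edge on the bench (32 mm high, 10 mm thick). Axes: x along the 32 mm width (vertical while it stands), y along the 84 mm length, z through the 10 mm thickness; origin in the middle of one broad face. Five equal ribs already stand fixed on the fixture
- rib_mid (a point): the middle of that loose rib, 16 mm above the edge it stands on; axes as the rib's
- slot_floor (a point): floor of the only empty rib holder, at its middle, 34.5 mm above the bench. Axes turn with the table: x along the holder away from the spindle, y across, z up. Two rails 52 mm long, 16 mm high, 11.6 mm apart, their top 4 mm flaring to about 17 mm. The 23 mm radius hub begins 47 mm inwards, the rim is 48 mm outwards
- fixture: the indexing fixture's grey fixed base, 260 mm across its lugs (plunger to 150 mm from the spindle); origin on the bench, on the spindle axis. On it turns a steel table 236 mm across with six equal radial rib holders, 60 degrees apart, middles 70 mm from the spindle; ribs in them stand 66.5 mm above the bench. Its rim has a line per stop, long at every third; a long one faces the brass pointer at start and third stop
- knob: black two-flat hand knob on the spindle, in the middle of the table and turning with it: an upright slab 44 mm long (its x, which points to the empty holder) by 14 mm thick (its y) by 34 mm high; origin at its middle, 90 mm above the bench, its top at 107 mm; below it a collar 33 mm across, from 69 to 73 mm
- index_table (a joint): turn of table and knob, rad, growing clockwise seen from above; 0 at the starting click. A sprung plunger clicks at every 20 degrees (0.349), so the third stop is at 60 degrees (1.047); it clicks on all the way round, no end stop. Leaving a click takes about 0.2 N m; past half-way (10 degrees) it pulls itself into the next; let go, it centres itself
- weld_magnet: red triangular welding magnet, 75 x 85 x 15 mm, lying flat beyond the rib, left of the fixture; origin at the middle of its underside
- soapstone: white soapstone stick, 12 x 90 x 8 mm, lying on the bench nearer the robot than the rib; origin at the middle of its underside

How it is judged:
By the outcome, as a careful person would: the job done as asked, in the order asked, and still so for the second after the job is handed in, while the arm keeps its last pose, push and grip.
It also fails if it takes over 51 s, if anything falls off the work surface, if the arm or the gripper's body presses on something with over 40 N, if the wrist force passes 120 N, or if a joint passes its speed limit or range.

ROBOT

A 6-joint arm with a two-finger parallel gripper is mounted at the origin on a cart in front of the work surface, level with it; the furniture and walls round the work are solid. World frame = base frame: x ahead of the robot, y to its left, z up, the work surface at z = 0. Lengths are in m, angles in rad, forces in N, time in s.
With the tool pointing down it reaches from about 0.35 to 0.975 m from the base axis. Payload 4.9 kg.
Tool frame: the origin (TCP) lies at the very end of the fingers, on their centre line; the grasp point (between the pads) lies 19 mm behind it; z points along the fingers, y is the direction in which the jaws open and shut (so a half turn about z gives the same grasp; the last joint's range is limited). The gripper opens to 85 mm and grips with 20 to 120 N. Pads are 22 mm wide; open, the fingers measure 114 mm over their backs; the gripper's body (76 mm by 85 mm) begins 54 mm behind the grasp point. The pads swing forward as they close: fully open they stand 13 mm farther back than shut.
Start: joints at [-1.306, 0.053, 1.613, -0, 1.476, -0.119], TCP at [0.234, -0.58, 0.231] pointing down, gripper open.
Joint ranges: [-3.01, 3.01], [-1.01, 2.22], [0.06, 2.58], [-1.02, 4.17], [0.09, 2.62], [-3.14, 3.14]. Speed limits (rad/s): [2.57, 2.57, 3.14, 3.14, 3.14, 3.14].

INTERFACE

Orientations are given as a rotation vector (axis times angle).
In Python, from station import ctrl gives the robot as it stands.
- The arm moves only by the tool apply_moves, never from a script. Its argument "deltas" is a list of rows, each a list of 5 numbers: the shift along the tool's x, y, z in m, then the turn about the tool's z in rad, then the gripper's target within -1 to 1 (fully open at 1, half-way at 0, shut at -1). A call has exactly 8 rows; each row shifts and turns the pose as measured when the row begins, along the tool's axes as they then stand; what a row does not reach is not made up. A row lasts 1/8 s, in which the tool goes at most 62.5 mm and 10.7 degrees, less where a joint would pass 70% of its speed; a pose out of reach is approached as far as the arm can. A call with a gripper value outside its range is refused whole. The fingers move at their own pace and stop on an object; "grip_force" is the grip in N (left out, the last holds). Time passes only in rows, so rows that do not move let the fingers close, or fill a call up. It gives the time, the measured TCP pose, the force and the opening at its end, in the units of the state.
- ctrl.get_obs(): the state, without advancing time (a new reading comes with each control period).
- ctrl.get_image(name): name is "side" or "top" or "wrist"; returns a dict with "img" (400x640x3 uint8, red, green, blue), "range_z" (400x640 float32, m along the optical axis (not along the pixel's ray), 0 where there is no reading), "mtx" (3x3 intrinsics, pixels), "eye" and "attitude" of the camera in the world; the wrist camera has in their place "mount" (4x4, takes a point from camera to tool coordinates, whose origin is the TCP and whose axes are the flange's). Camera axes: x right, y down, z forward; pixel columns grow to the right and rows downward; lengths in m; the calibration is good to about 2 mm. The wrist camera is an equidistant fisheye: a pixel r from the principal point sees the ray r / f radians off the axis. A picture is of the moment at which its call begins: read the wrist's pose just before it.
- ctrl.finish_job(): hands the job in, once; it reports no verdict.
Trained networks look in a picture, given as the dict that the camera call returned (one of the last four; its "shot" number tells which), for a name from the list of things; names that differ only in an ending like _2 or _b are one class to them, and where a whole thing is asked for, a point or a joint stands for the part that bears it (a point fixed in the world has none). Each returns a list of dicts, best first, with "confidence" (0 to 1); they miss things now and then, are a little off and sometimes report something else, mostly with a low value. They report only what shows in the picture. A call takes as long as a camera call.
- ctrl.search_frame(picture, target): "extent" ([left, top, width, height] in pixels, round what is visible of it).
- ctrl.spot_point(picture, target): "uv" ([column, row] in pixels: a listed point, or the origin of a listed thing).
The state is a dict: "t": time; "q": joint angles; "dq": joint speeds; "effort": joint torques, N m; "tool_pos": TCP position; "tool_rot": TCP orientation; "contact_force": force on the tool from outside, world axes, zero at the start; "wrist_torque": the same for the moment, N m; "opening": finger opening in m.
Only numpy, scipy, OpenCV 4.12 (cv2) and the standard library are available. Lean on these libraries where they do the work, as an engineer would, in place of code of your own. Each camera call takes 0.05 s, during which the arm holds its last target.

## Working session

There is one attempt and no reset: what is moved stays moved. The work goes in short steps, Python scripts to look and compute and a tool call to move; the robot and the scene stay as the last step left them, time stands still between calls to the robot, and variables do not carry over. Pictures are saved under pics/ and viewed, and the job is handed in when it is done.

Besides the shell and the picture viewer there is one more tool, called after "Request:" as name(argument=value, ...) on one line, values as JSON. apply_moves: Moves the arm, as the interface text tells. Its arguments: {"type":"object","properties":{"deltas":{"type":"array"},"grip_force":{"type":"number"}},"required":["deltas"]}

```bash
mkdir -p pics; ls; cat > h.py <<'E'
import numpy as np,cv2
from scipy.spatial.transform import Rotation as R
from station import ctrl
def save(p,n): cv2.imwrite('pics/'+n,p['img'][:,:,::-1])
def rot(a):
    a=np.array(a,float)
    if a.shape==(3,3): return a
    if a.size==3: return R.from_rotvec(a).as_matrix()
    return None
E
python3 - <<'E'
from h import *
o=ctrl.get_obs()
for k in o: print(k,np.round(o[k],4))
for n in('side','top'):
    p=ctrl.get_image(n); save(p,n+'0.png'); print(n,p['shot'],p['mtx'],p['eye'],p['attitude'])
    for t in('rib','rib_mid','slot_floor','fixture','knob','weld_magnet','soapstone'):
        r=ctrl.spot_point(p,t); print(t,[(np.round(x['uv'],1),round(x['confidence'],2)) for x in r[:2]])
print(ctrl.get_obs()['t'])
E
```

```text
pics
t 0.0
q [-1.306   0.0533  1.6143  0.      1.476  -0.119 ]
dq [ 0.0012 -0.0016 -0.0002 -0.0019 -0.0011 -0.0021]
effort [ 0.00000e+00 -3.93686e+01 -3.70171e+01 -1.00000e-04  7.20000e-03
 -0.00000e+00]
tool_pos [ 0.2339 -0.5789  0.2301]
tool_rot [-3.0819e+00 -5.9880e-01  2.0000e-04]
contact_force [0.2806 0.5779 0.0437]
wrist_torque [ 0.0096 -0.027   0.0585]
opening 0.0852
side 1 [[488.32320863   0.         323.21681859]
 [  0.         488.32320863 193.01535248]
 [  0.           0.           1.        ]] [0.19911384 0.96465293 0.54024637] [-0.54544742  2.53436355 -1.41361053]
rib [(array([297.1, 259.3]), 0.91)]
rib_mid [(array([291.6, 263.2]), 0.64)]
slot_floor [(array([288.4, 159. ]), 0.68)]
fixture [(array([313.5, 180.3]), 0.65)]
knob [(array([315. , 147.2]), 0.6)]
weld_magnet [(array([245.5, 223.1]), 0.95)]
soapstone [(array([364.5, 244.7]), 0.8)]
top 2 [[479.38855143   0.         314.25315793]
 [  0.         479.38855143 201.16917985]
 [  0.           0.           1.        ]] [0.4017227  0.25764004 0.93076728] [-2.14796812  2.15147876 -0.18058583]
rib [(array([229.5, 230.4]), 0.93)]
rib_mid [(array([226.9, 229.6]), 0.87)]
slot_floor [(array([375.3, 146.7]), 0.88)]
fixture [(array([366.8, 184.6]), 0.55)]
knob [(array([373. , 177.5]), 0.57)]
weld_magnet [(array([272. , 155.7]), 0.9)]
soapstone [(array([285.2, 273.9]), 0.88)]
0.8
```

View pics/top0.png

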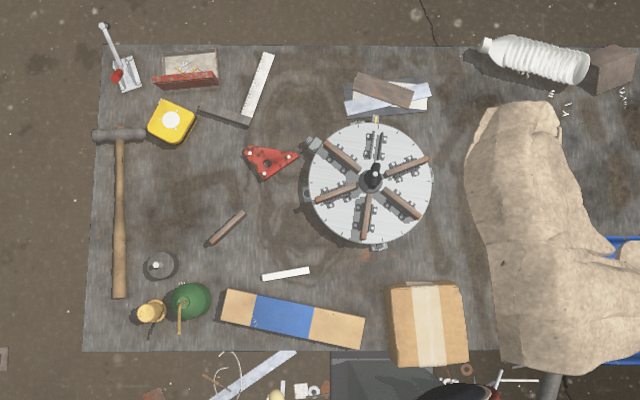

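View pics/side0.png

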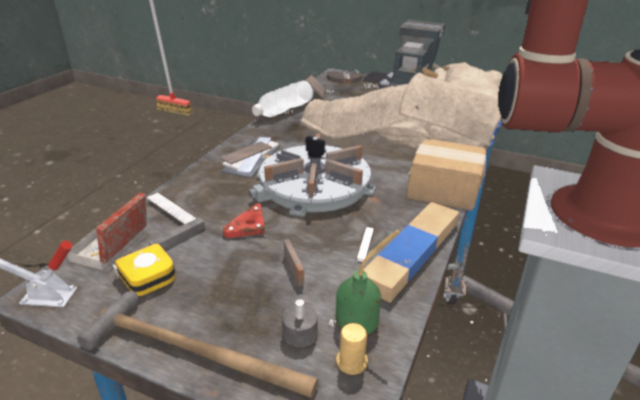

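```bash
cat >> h.py <<'E'
def cam(p):
    K=p['mtx']; return K,np.array(p['eye']),rot(p['attitude'])
def cloud(p):
    K,e,A=cam(p); z=p['range_z']; v,u=np.mgrid[0:400,0:640]
    c=np.stack([(u-K[0,2])/K[0,0]*z,(v-K[1,2])/K[1,1]*z,z],-1)
    w=c@A.T+e; w[z==0]=np.nan; return w
def onplane(p,uv,h):
    K,e,A=cam(p); d=A@np.array([(uv[0]-K[0,2])/K[0,0],(uv[1]-K[1,2])/K[1,1],1]); return e+d*(h-e[2])/d[2]
def proj(p,X):
    K,e,A=cam(p); c=(np.array(X)-e)@A; return c[...,:2]/c[...,2:]*K[0,0]+K[:2,2]
E
python3 - <<'E'
from h import *
p=ctrl.get_image('top'); w=cloud(p)
np.save('w.npy',w)
for t,h in(('rib_mid',.016),('slot_floor',.0345),('fixture',0),('knob',.09),('weld_magnet',0),('soapstone',0)):
    r=ctrl.spot_point(p,t)
    if r: print(t,np.round(onplane(p,r[0]['uv'],h),4))
z=w[...,2]
def rect(m,name):
    P=w[m][:,:2].astype(np.float32); print(name,len(P),cv2.minAreaRect(P),np.nanmedian(w[m][:,2]))
reg=np.zeros(z.shape,bool); reg[200:255,195:255]=1
rect(reg&(z>.02)&(z<.045),'rib')
print('bench z',np.nanmedian(z[200:260,130:180]))
reg[:]=0; reg[110:255,290:445]=1
m=reg&(z>.02)&(z<.06); P=w[m]; print(cv2.minEnclosingCircle(P[:,:2].astype(np.float32)))
m=reg&(z>.085); rect(m,'knob'); print(w[m][:,2].max())
m=reg&(z>.1); rect(m,'knobtop')
# ribs
m=(reg&(z>.058)&(z<.072)).astype(np.uint8); n,l,s,c=cv2.connectedComponentsWithStats(m)
for i in range(1,n):
    if s[i,4]>15: rect(l==i,'ribf')
im=cv2.resize(p['img'][100:260,190:450],None,fx=3,fy=3,interpolation=cv2.INTER_CUBIC); cv2.imwrite('pics/top1.png',im[:,:,::-1])
s=ctrl.get_image('side')
for t,h in(('rib_mid',.016),('slot_floor',.0345),('fixture',0),('knob',.09)):
    r=ctrl.spot_point(s,t)
    if r: print('side',t,np.round(onplane(s,r[0]['uv'],h),4))
E
```

```text
rib_mid [0.4878 0.4037 0.016 ]
slot_floor [0.6513 0.1219 0.0345]
fixture [0.5807 0.1403 0.    ]
knob [0.5765 0.1372 0.09  ]
weld_magnet [0.6429 0.3329 0.    ]
soapstone [0.3954 0.2989 0.    ]
rib 292 ((0.4907262921333313, 0.4071691930294037), (0.01038872729986906, 0.08411014080047607), 43.897850036621094) 0.03170112120756646
bench z -0.0006192113518085907
((0.5871500968933105, 0.14852963387966156), 0.13388556241989136)
knob 222 ((0.5752376914024353, 0.13762444257736206), (0.014221202582120895, 0.04233989864587784), 80.15217590332031) 0.1067779627296096
0.11109424232625054
knobtop 190 ((0.5752434730529785, 0.13740713894367218), (0.013794972561299801, 0.04225415363907814), 80.15217590332031) 0.1071676121644915
ribf 282 ((0.6198671460151672, 0.19120246171951294), (0.08439891785383224, 0.010806992650032043), 50.448673248291016) 0.06655595042340862
ribf 269 ((0.6005023717880249, 0.0716942846775055), (0.010663142427802086, 0.08458904922008514), 20.300630569458008) 0.06687003745016828
ribf 272 ((0.5510397553443909, 0.20273548364639282), (0.010649211704730988, 0.08445803821086884), 20.876569747924805) 0.0669291319520382
ribf 298 ((0.5316914319992065, 0.08325117826461792), (0.0843222588300705, 0.010736551135778427), 51.017127990722656) 0.06685106054710843
ribf 272 ((0.5070012211799622, 0.14849627017974854), (0.010190996341407299, 0.085188128054142), 80.60330963134766) 0.06679510004559364
side rib_mid [0.4903 0.4089 0.016 ]
side slot_floor [0.6438 0.1238 0.0345]
side fixture [0.5864 0.1329 0.    ]
side knob [0.5822 0.1271 0.09  ]
```

View pics/top1.png

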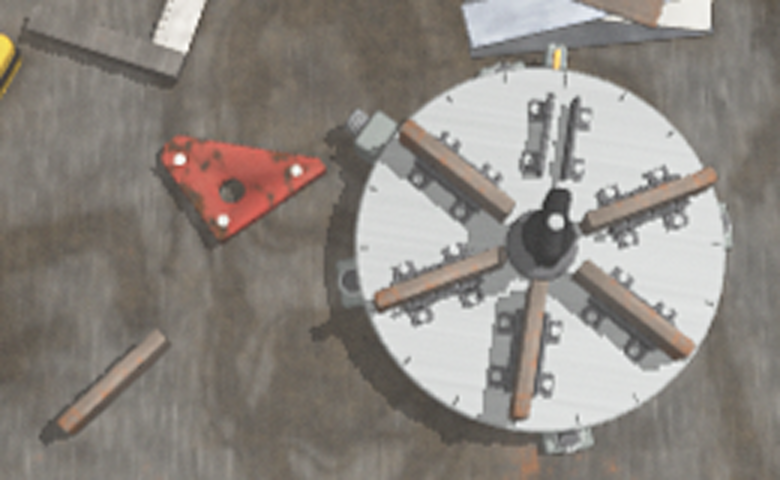

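```bash
cat >> h.py <<'E'
def yaw(o): 
    M=rot(o['tool_rot']); return np.degrees(np.arctan2(M[1,0],M[0,0]))
def plan(target,psi,g,step=.058,calls=8,zfirst=False):
    """rows toward target (world TCP) and tool-x yaw psi(deg), from current; sim ideal"""
    o=ctrl.get_obs(); M=rot(o['tool_rot']); pos=np.array(o['tool_pos']); y=yaw(o)
    rows=[]
    for i in range(calls):
        d=np.array(target)-pos; n=np.linalg.norm(d); rem=int(max(np.ceil(n/step),1)); rem=max(rem,int(np.ceil(abs(psi-y)/10)),1)
        d=d/rem if rem>1 else d
        Mi=R.from_euler('z',y-yaw(o),degrees=True).as_matrix()@M
        l=Mi.T@d; dy=(psi-y)/rem
        rows.append([round(float(v),4) for v in l]+[round(float(np.radians(-dy)),3),g]); pos=pos+d; y+=dy
    print('from',np.round(o['tool_pos'],4),'yaw',round(yaw(o),2),'t',o['t'],'tilt',np.round(M[:,2],3)); print(rows); print('ends',np.round(pos,4),round(y,1))
E
python3 - <<'E'
from h import *
w=np.load('w.npy').reshape(-1,3); w=w[~np.isnan(w[:,0])]
for y in np.arange(-.5,.6,.1):
    print(round(y,1),[ (round(x,1),round(float(s[:,2].max()),3)) for x in np.arange(.2,.8,.1) if len(s:=w[(abs(w[:,1]-y)<.05)&(abs(w[:,0]-x)<.05)])])
# slot heights in local frame
c=np.array([.5758,.1372]); a=np.radians(-9.35); d=w[:,:2]-c; l=np.c_[d@[np.cos(a),np.sin(a)],d@[-np.sin(a),np.cos(a)]]
m=(abs(l[:,0]-70e-3)<.011)&(abs(l[:,1])<.04)
for b in np.arange(-.04,.04,.003):
    s=w[m&(l[:,1]>=b)&(l[:,1]<b+.003)][:,2]
    if len(s): print(round(b*1e3),np.round(s.max()*1e3,1),np.round(np.median(s)*1e3,1))
# rib neighbors
c=np.array([.4907,.4072]); m=(np.hypot(*(w[:,:2]-c).T)<.08)&(w[:,2]>.036); print('near rib',m.sum(),w[m].max(0) if m.any() else '')
plan([.45,0,.25],133.9,1)
E
```

```text
-0.5 []
-0.4 [(np.float64(0.3), 0.027), (np.float64(0.4), 0.052), (np.float64(0.5), 0.055), (np.float64(0.6), 0.006), (np.float64(0.7), 0.01), (np.float64(0.8), 0.052)]
-0.3 [(np.float64(0.2), 0.058), (np.float64(0.3), 0.122), (np.float64(0.4), 0.128), (np.float64(0.5), 0.092), (np.float64(0.6), 0.06), (np.float64(0.7), 0.015), (np.float64(0.8), 0.07)]
-0.2 [(np.float64(0.2), 0.132), (np.float64(0.3), 0.163), (np.float64(0.4), 0.18), (np.float64(0.5), 0.159), (np.float64(0.6), 0.104), (np.float64(0.7), 0.082), (np.float64(0.8), 0.069)]
-0.1 [(np.float64(0.2), 0.127), (np.float64(0.3), 0.162), (np.float64(0.4), 0.186), (np.float64(0.5), 0.175), (np.float64(0.6), 0.125), (np.float64(0.7), 0.082), (np.float64(0.8), 0.067)]
-0.0 [(np.float64(0.2), 0.283), (np.float64(0.3), 0.253), (np.float64(0.4), 0.123), (np.float64(0.5), 0.123), (np.float64(0.6), 0.071), (np.float64(0.7), 0.036), (np.float64(0.8), 0.027)]
0.1 [(np.float64(0.2), 0.279), (np.float64(0.3), 0.094), (np.float64(0.4), 0.093), (np.float64(0.5), 0.072), (np.float64(0.6), 0.111), (np.float64(0.7), 0.053), (np.float64(0.8), 0.0
[... 762 characters left out ...]
 39.0 35.6
-13 51.9 48.2
-10 52.8 49.6
-7 49.7 40.1
-4 36.1 35.6
-1 37.4 35.6
2 38.6 35.9
5 52.8 47.9
8 53.4 50.3
11 38.1 35.5
14 40.4 34.8
17 38.9 35.3
20 38.8 35.1
23 37.6 35.0
26 36.9 35.5
29 38.0 35.3
32 37.9 34.6
35 36.9 35.2
38 37.0 35.1
near rib 1 [0.46007369 0.4351644  0.03633568]
from [ 0.234  -0.5795  0.2313] yaw 21.99 t 1.4 tilt [-0.  0. -1.]
[[0.0348, -0.038, -0.0016, -0.163, 1], [0.0405, -0.0319, -0.0016, -0.163, 1], [0.0451, -0.0249, -0.0016, -0.163, 1], [0.0486, -0.0173, -0.0016, -0.163, 1], [0.0507, -0.0092, -0.0016, -0.163, 1], [0.0515, -0.0008, -0.0016, -0.163, 1], [0.051, 0.0075, -0.0016, -0.163, 1], [0.0491, 0.0157, -0.0016, -0.163, 1]]
ends [ 0.378  -0.1932  0.2438] 96.6
```

Request:
apply_moves(deltas=[[0.035,-0.038,-0.008,-0.163,1],[0.0405,-0.032,-0.008,-0.163,1],[0.045,-0.025,-0.008,-0.163,1],[0.0485,-0.017,-0.006,-0.163,1],[0.051,-0.009,-0.004,-0.163,1],[0.0515,-0.001,0,-0.163,1],[0.051,0.0075,0,-0.163,1],[0.049,0.0155,0,-0.163,1]], grip_force=60)

```text
t: 2.4
tool_pos: [0.374, -0.1822, 0.2671]
tool_rot: [2.043, 2.382, 0.003]
contact_force: [0.5, 0.5, -0.4]
opening: 0.0854
```

```bash
python3 - <<'E'
from h import *
plan([.4907,.4072,.22],133.9,1)
E
```

```text
from [ 0.374  -0.1822  0.2671] yaw 98.76 t 2.4 tilt [ 0.004 -0.001 -1.   ]
[[0.0513, 0.0186, 0.0043, -0.056, 1], [0.0502, 0.0215, 0.0043, -0.056, 1], [0.049, 0.0242, 0.0043, -0.056, 1], [0.0475, 0.0269, 0.0043, -0.056, 1], [0.046, 0.0295, 0.0043, -0.056, 1], [0.0442, 0.032, 0.0043, -0.056, 1], [0.0424, 0.0345, 0.0043, -0.056, 1], [0.0404, 0.0368, 0.0044, -0.056, 1]]
ends [0.4589 0.2465 0.2328] 124.3
```

Request:
apply_moves(deltas=[[0.051,0.0185,0.004,-0.056,1],[0.05,0.0215,0.004,-0.056,1],[0.049,0.024,0.004,-0.056,1],[0.0475,0.027,0.004,-0.056,1],[0.046,0.0295,0.004,-0.056,1],[0.044,0.032,0.004,-0.056,1],[0.0425,0.0345,0.005,-0.056,1],[0.0405,0.037,0.005,-0.056,1]])

```text
t: 3.4
tool_pos: [0.4572, 0.2614, 0.2355]
tool_rot: [1.435, 2.777, 0.008]
contact_force: [0.7, -0.5, -0.4]
opening: 0.0854
```

```bash
python3 - <<'E'
from h import *
plan([.4907,.4072,.14],133.9,1)
E
```

```text
from [0.4572 0.2614 0.2355] yaw 125.34 t 3.4 tilt [ 0.016 -0.003 -1.   ]
[[0.0252, 0.0276, 0.0239, -0.037, 1], [0.0241, 0.0286, 0.0239, -0.037, 1], [0.023, 0.0294, 0.024, -0.037, 1], [0.0219, 0.0303, 0.024, -0.037, 1], [0.0, 0.0, 0.0, -0.0, 1], [0.0, 0.0, 0.0, -0.0, 1], [0.0, 0.0, 0.0, -0.0, 1], [0.0, 0.0, 0.0, -0.0, 1]]
ends [0.4907 0.4072 0.14  ] 133.9
```

Request:
apply_moves(deltas=[[0.025,0.0275,0.018,-0.037,0],[0.024,0.0285,0.024,-0.037,0],[0.023,0.0295,0.024,-0.037,0],[0.022,0.03,0.024,-0.037,0],[0,0,0,0,0],[0,0,0,0,0],[0,0,0,0,0],[0,0,0,0,0]])

```text
t: 4.4
tool_pos: [0.4916, 0.4146, 0.1458]
tool_rot: [1.211, 2.877, 0.011]
contact_force: [-1.2, 0.4, -0.3]
opening: 0.0427
```

```bash
python3 - <<'E'
from h import *
plan([.4907,.4072,.06],133.9,0,step=.03)
o=ctrl.get_obs(); p=ctrl.get_image('wrist'); save(p,'w1.png'); print(p['mtx'],p['mount'])
print(o['opening'])
E
```

```text
from [0.4916 0.4146 0.1458] yaw 134.34 t 4.4 tilt [ 0.021 -0.001 -1.   ]
[[-0.0011, -0.0023, 0.0286, 0.003, 0], [-0.0011, -0.0023, 0.0286, 0.003, 0], [-0.0011, -0.0023, 0.0286, 0.003, 0], [0.0, 0.0, 0.0, -0.0, 0], [0.0, 0.0, 0.0, -0.0, 0], [0.0, 0.0, 0.0, -0.0, 0], [0.0, 0.0, 0.0, -0.0, 0], [0.0, 0.0, 0.0, -0.0, 0]]
ends [0.4907 0.4072 0.06  ] 133.9
[[309.70691629   0.         325.66738451]
 [  0.         309.70691629 195.59543536]
 [  0.           0.           1.        ]] [[ 2.69306841e-05 -9.44311453e-01 -3.29053004e-01  8.60823299e-02]
 [ 1.00000000e+00  2.27717967e-05  1.64928314e-05 -1.06700973e-03]
 [-8.08124150e-06 -3.29053004e-01  9.44311453e-01 -1.43259081e-01]
 [ 0.00000000e+00  0.00000000e+00  0.00000000e+00  1.00000000e+00]]
0.0427328524342834
```

View pics/w1.png

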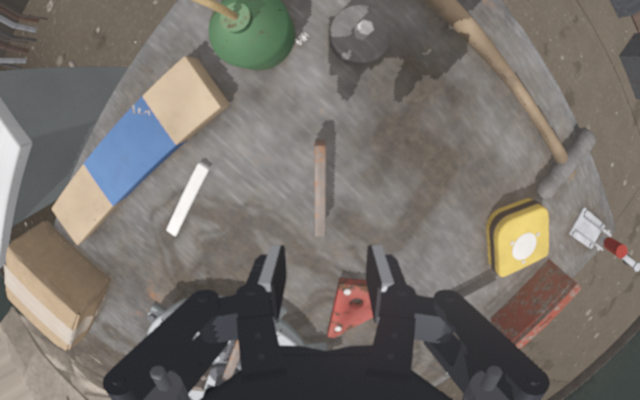

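```bash
cat >> h.py <<'E'
def wcloud(p,o):
    K=p['mtx']; v,u=np.mgrid[0:400,0:640]; x=u-K[0,2]; y=v-K[1,2]; r=np.hypot(x,y); th=r/K[0,0]
    z=p['range_z']; s=np.where(r>0,np.sin(th)/np.maximum(r,1e-9),0); c=np.cos(th)
    d=np.stack([x*s/c,y*s/c,np.ones_like(r)],-1)*z[...,None]
    T=np.array(p['mount']); t=d@T[:3,:3].T+T[:3,3]; w=t@rot(o['tool_rot']).T+np.array(o['tool_pos'])
    b=(z==0)|(th>1.3); w[b]=np.nan; t[b]=np.nan; return w,t
E
python3 - <<'E'
from h import *
o=ctrl.get_obs(); p=ctrl.get_image('wrist'); w,t=wcloud(p,o)
reg=np.zeros((400,640),bool); reg[125:250,300:345]=1
m=reg&(w[...,2]>.02)&(w[...,2]<.045); P=w[m]
print(len(P),np.median(w[m],0),cv2.minAreaRect(P[:,:2].astype(np.float32)))
print('tool',cv2.minAreaRect(t[m][:,:2].astype(np.float32)))
mm=np.zeros_like(m); mm[100:240,350:420]=1; print('bench',np.nanmedian(w[mm][:,2]))
E
```

```text
1065 [0.48601868 0.41341636 0.03258094] ((0.489487886428833, 0.4098682999610901), (0.009874383918941021, 0.08477866649627686), 43.856651306152344)
tool ((-5.777925252914429e-05, -0.006545102223753929), (0.08486837148666382, 0.009920116513967514), 0.37985363602638245)
bench -0.00010016471381388281
```

Request:
apply_moves(deltas=[[-0.001,-0.002,0.03,0.003,0],[-0.001,-0.002,0.03,0.003,0],[-0.001,-0.002,0.025,0,0],[0,0,0.015,0,0],[0,0,0,0,0],[0,0,0,0,0],[0,0,0,0,0],[0,0,0,0,0]])

```text
t: 5.5
tool_pos: [0.4959, 0.4095, 0.0509]
tool_rot: [1.22, 2.866, 0.027]
contact_force: [0.2, 0.0, 0.9]
opening: 0.0426
```

```bash
python3 - <<'E'
from h import *
plan([.4901,.4085,.0195],133.9,0,step=.03)
o=ctrl.get_obs(); p=ctrl.get_image('wrist'); save(p,'w2.png')
E
```

```text
from [0.4959 0.4095 0.0509] yaw 133.87 t 5.5 tilt [ 0.032  0.006 -0.999]
[[0.0019, -0.0029, 0.0156, -0.0, 0], [0.0019, -0.0029, 0.0156, -0.0, 0], [0.0, 0.0, 0.0, -0.0, 0], [0.0, 0.0, 0.0, -0.0, 0], [0.0, 0.0, 0.0, -0.0, 0], [0.0, 0.0, 0.0, -0.0, 0], [0.0, 0.0, 0.0, -0.0, 0], [0.0, 0.0, 0.0, -0.0, 0]]
ends [0.4901 0.4085 0.0195] 133.9
```

View pics/w2.png

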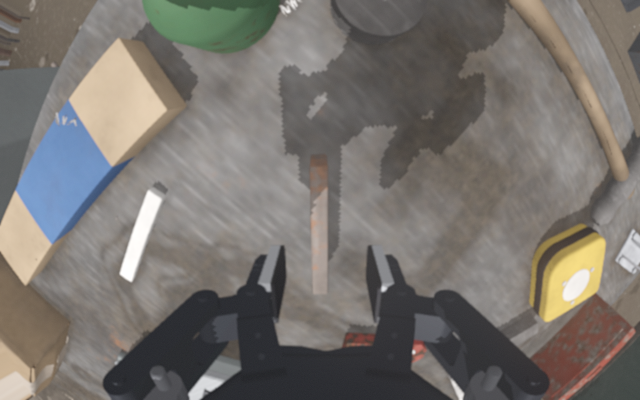

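Request:
apply_moves(deltas=[[0.002,-0.0025,0.014,0,0],[0.002,-0.002,0.013,0,0],[0,0,0.002,0,0],[0,0,0,0,0],[0,0,0,0,0],[0,0,0,0,0],[0,0,0,0,0],[0,0,0,0,0]])

```text
t: 6.55
tool_pos: [0.4906, 0.4096, 0.0199]
tool_rot: [1.22, 2.866, 0.028]
contact_force: [-0.4, 0.7, 0.8]
opening: 0.043
```

```bash
python3 - <<'E'
from h import *
plan([.4901,.4085,.0195],133.9,0,step=.03)
o=ctrl.get_obs(); p=ctrl.get_image('wrist'); save(p,'w3.png'); w,t=wcloud(p,o)
reg=np.zeros((400,640),bool); reg[125:400,300:345]=1
m=reg&(w[...,2]>.024)&(w[...,2]<.045); print('tool',cv2.minAreaRect(t[m][:,:2].astype(np.float32)),np.median(w[m],0))
E
```

```text
from [0.4906 0.4096 0.0199] yaw 133.88 t 6.55 tilt [ 0.032  0.006 -0.999]
[[-0.0005, -0.0011, 0.0004, -0.0, 0], [0.0, 0.0, 0.0, -0.0, 0], [0.0, 0.0, 0.0, -0.0, 0], [0.0, 0.0, 0.0, -0.0, 0], [0.0, 0.0, 0.0, -0.0, 0], [0.0, 0.0, 0.0, -0.0, 0], [0.0, 0.0, 0.0, -0.0, 0], [0.0, 0.0, 0.0, -0.0, 0]]
ends [0.4901 0.4085 0.0195] 133.9
tool ((0.00017863139510154724, -0.0003258679062128067), (0.010255102999508381, 0.08593737334012985), 89.87200927734375) [0.48227008 0.4173944  0.03254865]
```

View pics/w3.png

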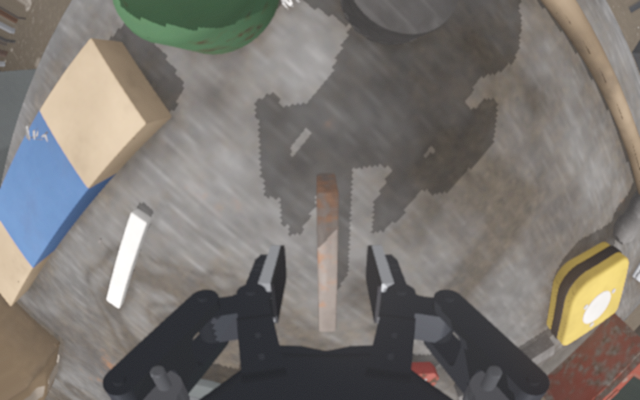

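Request:
apply_moves(deltas=[[0,0,0,0,-1],[0,0,0,0,-1],[0,0,0,0,-1],[0,0,0,0,-1],[0,0,0,0,-1],[0,0,0,0,-1],[0,0,0,0,-1],[0,0,0,0,-1]], grip_force=60)

```text
t: 7.6
tool_pos: [0.4908, 0.4098, 0.0203]
tool_rot: [1.22, 2.865, 0.029]
contact_force: [-0.0, -0.1, 0.0]
opening: 0.0082
```

```bash
python3 - <<'E'
from h import *
plan([.4901,.4085,.15],133.9,-1,step=.03)
E
```

```text
from [0.4908 0.4098 0.0203] yaw 133.87 t 7.6 tilt [ 0.032  0.006 -0.999]
[[-0.0006, 0.0004, -0.0259, -0.0, -1], [-0.0006, 0.0004, -0.0259, -0.0, -1], [-0.0006, 0.0004, -0.0259, -0.0, -1], [-0.0006, 0.0004, -0.0259, -0.0, -1], [-0.0006, 0.0004, -0.0259, -0.0, -1], [0.0, 0.0, 0.0, -0.0, -1], [0.0, 0.0, 0.0, -0.0, -1], [0.0, 0.0, 0.0, -0.0, -1]]
ends [0.4901 0.4085 0.15  ] 133.9
```

Request:
apply_moves(deltas=[[0,0,-0.01,0,-1],[0,0,-0.025,0,-1],[0,0,-0.03,0,-1],[0,0,-0.03,0,-1],[0,0,-0.025,0,-1],[0,0,-0.01,0,-1],[0,0,0,0,-1],[0,0,0,0,-1]])

```text
t: 8.6
tool_pos: [0.4834, 0.407, 0.1513]
tool_rot: [1.221, 2.87, 0.018]
contact_force: [0.7, -0.2, -2.1]
opening: 0.0077
```

```bash
python3 - <<'E'
from h import *
plan([.6449,.1259,.16],170.65,-1,step=.045)
o=ctrl.get_obs(); p=ctrl.get_image('wrist'); save(p,'w4.png'); w,t=wcloud(p,o)
reg=np.zeros((400,640),bool); reg[125:400,300:345]=1
m=reg&(t[...,2]<.03)&(t[...,2]>-.04); print(m.sum()); print('tool',cv2.minAreaRect(t[m][:,:2].astype(np.float32)))
print(o['opening'])
for r in range(150,340,15):
  k=m[r]; 
  if k.any(): print(r,np.round(np.median(t[r][k],0),4))
E
```

```text
from [0.4834 0.407  0.1513] yaw 133.88 t 8.6 tilt [ 0.025  0.002 -1.   ]
[[-0.0393, -0.0098, -0.0006, -0.08, -1], [-0.0384, -0.0129, -0.0007, -0.08, -1], [-0.0373, -0.016, -0.0008, -0.08, -1], [-0.0359, -0.0189, -0.0009, -0.08, -1], [-0.0342, -0.0217, -0.0009, -0.08, -1], [-0.0324, -0.0244, -0.001, -0.08, -1], [-0.0303, -0.0269, -0.0011, -0.08, -1], [-0.0281, -0.0292, -0.0012, -0.08, -1]]
ends [0.6449 0.1259 0.16  ] 170.6
4437
tool ((0.0008495338261127472, -0.003615114837884903), (0.08587361127138138, 0.02183103933930397), 4.599815368652344)
0.007689040531342813
180 [ 0.043  -0.0012  0.0039]
195 [ 0.041  -0.0011 -0.0131]
210 [ 0.0338 -0.0014 -0.0131]
225 [ 0.0262 -0.0011 -0.0128]
240 [ 0.0183 -0.0011 -0.0126]
255 [ 0.0115 -0.0031 -0.0152]
270 [ 0.0116 -0.0029 -0.0286]
285 [-0.0016 -0.0012 -0.0215]
300 [-0.0179 -0.0012 -0.0127]
315 [-0.0289 -0.0012 -0.0124]
330 [-0.0414 -0.0012 -0.0116]
```

View pics/w4.png

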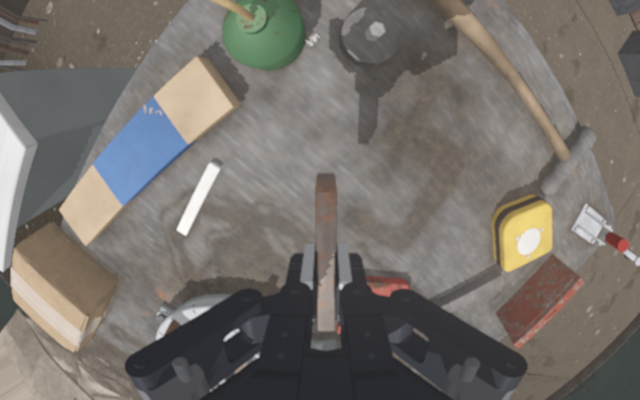

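Request:
apply_moves(deltas=[[-0.0395,-0.01,-0.001,-0.08,-1],[-0.0385,-0.013,-0.001,-0.08,-1],[-0.0375,-0.016,-0.001,-0.08,-1],[-0.036,-0.019,-0.001,-0.08,-1],[-0.034,-0.0215,-0.001,-0.08,-1],[-0.0325,-0.0245,-0.001,-0.08,-1],[-0.026,-0.024,-0.001,-0.08,-1],[-0.014,-0.014,-0.001,-0.08,-1]])

```text
t: 9.65
tool_pos: [0.6325, 0.1406, 0.1497]
tool_rot: [0.219, 3.127, -0.005]
contact_force: [0.2, -0.0, -2.9]
opening: 0.0083
```

```bash
python3 - <<'E'
from h import *
plan([.6449,.1259,.12],170.65,-1,step=.02)
E
```

```text
from [0.6325 0.1406 0.1497] yaw 171.99 t 9.65 tilt [ 0.007 -0.004 -1.   ]
[[-0.0071, -0.0064, 0.0149, 0.012, -1], [-0.0071, -0.0063, 0.0149, 0.012, -1], [0.0, 0.0, 0.0, -0.0, -1], [0.0, 0.0, 0.0, -0.0, -1], [0.0, 0.0, 0.0, -0.0, -1], [0.0, 0.0, 0.0, -0.0, -1], [0.0, 0.0, 0.0, -0.0, -1], [0.0, 0.0, 0.0, -0.0, -1]]
ends [0.6449 0.1259 0.12  ] 170.6
```

Request:
apply_moves(deltas=[[-0.007,-0.0065,0,0.012,-1],[-0.007,-0.0065,0.004,0.012,-1],[0,0,0.012,0,-1],[0,0,0.01,0,-1],[0,0,0.006,0,-1],[0,0,0,0,-1],[0,0,0,0,-1],[0,0,0,0,-1]])

```text
t: 10.65
tool_pos: [0.6426, 0.1265, 0.1116]
tool_rot: [0.263, 3.13, -0.005]
contact_force: [0.7, -0.2, -1.9]
opening: 0.0079
```

```bash
python3 - <<'E'
from h import *
plan([.6449,.1259,.08],170.65,-1,step=.02)
o=ctrl.get_obs(); p=ctrl.get_image('wrist'); save(p,'w5.png'); w,t=wcloud(p,o); np.save('ww.npy',w)
s=ctrl.get_image('top'); save(s,'top2.png')
im=cv2.resize(s['img'][100:260,290:450],None,fx=3.5,fy=3.5,interpolation=cv2.INTER_CUBIC); cv2.imwrite('pics/top2.png',im[:,:,::-1])
for t in('slot_floor','knob'): print([(np.round(x['uv']),x['confidence']) for x in ctrl.spot_point(p,t)])
E
```

```text
from [0.6426 0.1265 0.1116] yaw 170.4 t 10.65 tilt [ 0.    -0.003 -1.   ]
[[-0.0012, -0.0, 0.0158, -0.002, -1], [-0.0012, -0.0, 0.0158, -0.002, -1], [0.0, 0.0, 0.0, -0.0, -1], [0.0, 0.0, 0.0, -0.0, -1], [0.0, 0.0, 0.0, -0.0, -1], [0.0, 0.0, 0.0, -0.0, -1], [0.0, 0.0, 0.0, -0.0, -1], [0.0, 0.0, 0.0, -0.0, -1]]
ends [0.6449 0.1259 0.08  ] 170.6
[(array([328., 210.]), 0.89)]
[(array([330., 127.]), 0.65)]
```

View pics/w5.png

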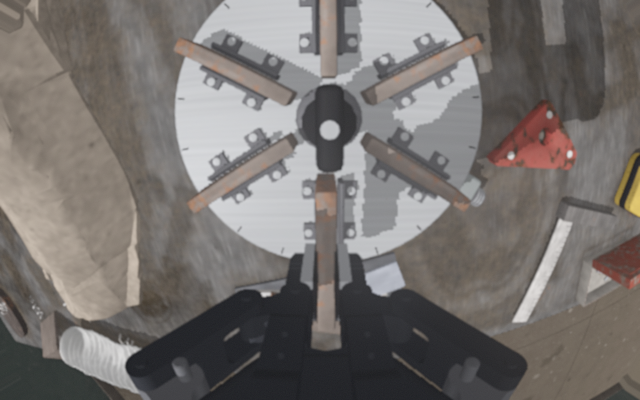

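View pics/top2.png

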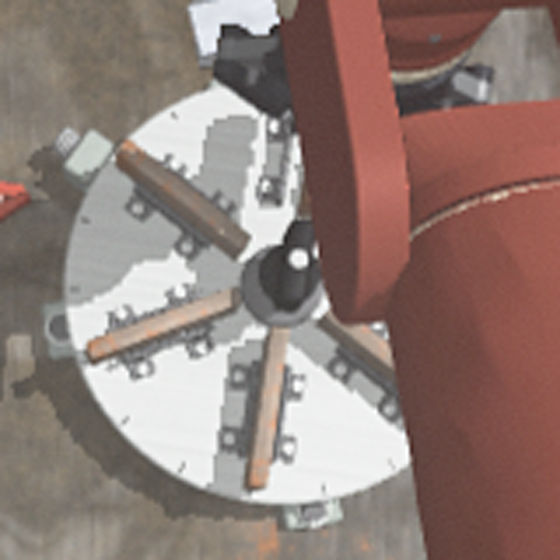

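Compute the spindle and fixed ribs in the wrist tool frame.

```bash
python3 - <<'E'
from h import *
o=ctrl.get_obs(); p=ctrl.get_image('wrist'); w,t=wcloud(p,o)
z=w[...,2]; reg=np.zeros(z.shape,bool); reg[0:260,170:490]=1
m=(reg&(z>.058)&(z<.074)).astype(np.uint8); n,l,s,c=cv2.connectedComponentsWithStats(m)
for i in range(1,n):
    if s[i,4]>100: print(s[i],[np.round(a,4) for a in cv2.minAreaRect(t[l==i][:,:2].astype(np.float32))],np.median(w[l==i],0).round(4),[np.round(a,4) for a in cv2.minAreaRect(w[l==i][:,:2].astype(np.float32))])
k=reg&(z>.1)&(z<.115); k[170:]=0; print('knob',k.sum(),cv2.minAreaRect(t[k][:,:2].astype(np.float32)),np.median(z[k]))
k=np.zeros_like(k); k[100:400,290:350]=1; k&=(t[...,2]<-.008)&(t[...,2]>-.018)
print('rib',cv2.minAreaRect(t[k][:,:2].astype(np.float32)))
for r in range(170,350,12):
  q=k[r]&(abs(t[r,:,1])<.02)
  if q.any(): print(r,np.round(np.median(t[r][q],0),4),q.sum())
E
```

```text
[ 320    0   18   77 1306] [array([0.1203, 0.0015]), array([0.0101, 0.0485]), np.float64(89.9678)] [0.5262 0.1475 0.0671] [array([0.5243, 0.1477]), array([0.0101, 0.0485]), np.float64(80.4268)]
[ 364   36  119   69 2092] [array([0.104 , 0.0619]), array([0.0851, 0.0107]), np.float64(59.417)] [0.5513 0.2013 0.067 ] [array([0.5505, 0.2045]), array([0.0107, 0.0851]), np.float64(20.9729)]
[ 174   38  120   68 2117] [array([ 0.1031, -0.059 ]), array([0.0106, 0.0859]), np.float64(29.3923)] [0.5335 0.0883 0.067 ] [array([0.5311, 0.0851]), array([0.0859, 0.0106]), np.float64(50.99)]
[302  99  14  47 324] [array([ 0.0685, -0.0104]), array([0.0075, 0.0273]), np.float64(88.9653)] [0.5727 0.128  0.0734] [array([0.5733, 0.1273]), array([0.0075, 0.0273]), np.float64(81.4263)]
[344 100  13  45 295] [array([0.0687, 0.0141]), array([0.0072, 0.0261]), np.float64(89.3491)] [0.5768 0.1509 0.0734] [array([0.5772, 0.1515]), array([0.0072, 0.0261]), np.float64(81.042)]
[ 188  136  108   78 1910] [array([ 0.0332, -0.0586]), array([0.0856, 0.0108]), np.float64(59.518)] [0.5979 0.0794 0.067 ] [array([0.6001, 0
[... 202 characters left out ...]
 array([0.0853, 0.0107]), np.float64(50.8459)]
knob 2433 ((0.06937077641487122, 0.0015780869871377945), (0.014258910901844501, 0.041897501796483994), 88.90617370605469) 0.10715079765600076
rib ((0.0007497221231460571, -0.001572106033563614), (0.02874845825135708, 0.08425629138946533), 78.35801696777344)
194 [ 0.042  -0.0003 -0.0132] 22
206 [ 0.0362 -0.0003 -0.013 ] 22
218 [ 0.0302 -0.0003 -0.0128] 22
230 [ 0.0241 -0.0003 -0.0128] 22
242 [ 0.0177 -0.0005 -0.0128] 21
254 [ 0.012  -0.0012 -0.0143] 48
266 [ 0.004  -0.0003 -0.0124] 18
278 [-0.0036 -0.     -0.0119] 17
290 [-0.0111 -0.     -0.0121] 17
302 [-0.0194 -0.0003 -0.012 ] 16
314 [-0.0282 -0.0003 -0.0118] 16
326 [-0.0377 -0.     -0.0116] 17
```

Request:
apply_moves(deltas=[[-0.001,0.001,0,-0.006,-1],[-0.001,0.0012,0.006,0,-1],[0,0,0.01,0,-1],[0,0,0.01,0,-1],[0,0,0.006,0,-1],[0,0,0,0,-1],[0,0,0,0,-1],[0,0,0,0,-1]])

```text
t: 11.9
tool_pos: [0.6446, 0.128, 0.0763]
tool_rot: [-0.253, -3.131, 0.005]
contact_force: [-0.1, 0.0, -2.2]
opening: 0.0079
```

```bash
cat > m.py <<'E'
from h import *
import sys
o=ctrl.get_obs(); p=ctrl.get_image('wrist'); w,t=wcloud(p,o); save(p,sys.argv[1])
print(np.round(o['tool_pos'],4),yaw(o),rot(o['tool_rot'])[:,2].round(4),o['contact_force'],o['t'])
z=w[...,2]; reg=np.zeros(z.shape,bool); reg[0:290,130:530]=1
m=(reg&(z>.063)&(z<.0705)).astype(np.uint8); n,l,s,c=cv2.connectedComponentsWithStats(m)
for i in range(1,n):
    if s[i,4]>300: print(s[i],[np.round(a,4) for a in cv2.minAreaRect(t[l==i][:,:2].astype(np.float32))])
k=reg&(z>.1)&(z<.115); k[200:]=0; print('knob',k.sum(),cv2.minAreaRect(t[k][:,:2].astype(np.float32)))
k=np.zeros_like(k); k[100:400,290:350]=1; k&=(t[...,2]<-.008)&(t[...,2]>-.018)
for r in range(194,340,24):
  q=k[r]&(abs(t[r,:,1])<.012)
  if q.any(): print(r,np.round(np.median(t[r][q],0),4),q.sum())
E
python3 m.py w6.png
```

```text
[0.6446 0.128  0.0763] 170.74493373907598 [-0.0011 -0.0033 -1.    ] [-0.11130571  0.00762732 -2.21326472] 11.9
[ 316    0   22   70 1446] [array([0.1156, 0.0002]), array([0.0102, 0.036 ]), np.float64(89.989)]
[ 370   25  140   81 2888] [array([0.1052, 0.0604]), array([0.0851, 0.0106]), np.float64(59.7525)]
[ 144   26  140   80 2871] [array([ 0.1051, -0.0605]), array([0.0105, 0.0855]), np.float64(29.9683)]
[ 161  144  123   88 2509] [array([ 0.0355, -0.06  ]), array([0.0847, 0.0105]), np.float64(60.0639)]
[ 369  144  123   88 2532] [array([0.0355, 0.0604]), array([0.0108, 0.0854]), np.float64(29.9661)]
knob 4092 ((0.07033801078796387, 4.835706204175949e-05), (0.014169096946716309, 0.043466683477163315), 89.71022033691406)
194 [ 0.0419 -0.0003 -0.0131] 22
218 [ 0.0302 -0.0003 -0.0129] 22
242 [ 0.0176 -0.0005 -0.0126] 21
266 [ 0.004  -0.     -0.0124] 17
290 [-0.011  -0.     -0.0123] 17
314 [-0.0281 -0.0003 -0.012 ] 16
```

View pics/w6.png

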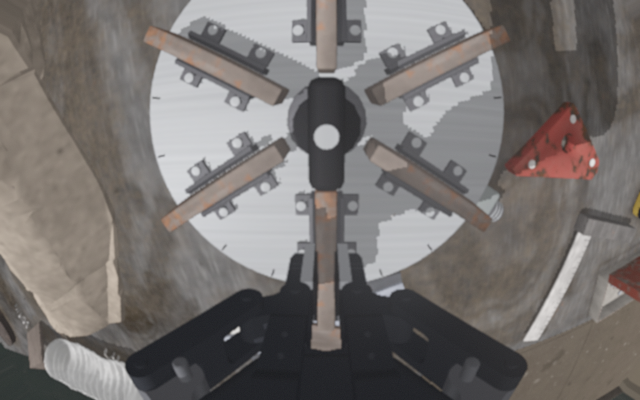

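Request:
apply_moves(deltas=[[0,0,0.004,0,-1],[0,0,0.004,0,-1],[0,0,0.004,0,-1],[0,0,0.004,0,-1],[0,0,0.003,0,-1],[0,0,0,0,-1],[0,0,0,0,-1],[0,0,0,0,-1]])

```text
t: 12.95
tool_pos: [0.645, 0.128, 0.0566]
tool_rot: [0.254, 3.131, -0.005]
contact_force: [-0.1, -0.6, -2.4]
opening: 0.0082
```

```bash
python3 m.py w7.png
```

```text
[0.645  0.128  0.0566] 170.74184861466156 [-1.0e-04 -3.2e-03 -1.0e+00] [-0.08296389 -0.56166977 -2.41679478] 12.95
[ 314    0   25   67 1573] [array([0.1125, 0.    ]), array([0.0099, 0.0296]), np.float64(88.6824)]
[ 130   19  147   88 3531] [array([ 0.1053, -0.0602]), array([0.0106, 0.0846]), np.float64(30.202)]
[ 376   19  154   88 3626] [array([0.1058, 0.0608]), array([0.0863, 0.0105]), np.float64(59.9079)]
[ 145  150  135   97 3074] [array([ 0.0356, -0.0604]), array([0.0855, 0.0105]), np.float64(59.8435)]
[ 374  150  135   97 3105] [array([0.0359, 0.0604]), array([0.0106, 0.0854]), np.float64(29.8305)]
[ 304  208   44   82 1739] [array([ 0.0123, -0.0003]), array([0.0205, 0.0466]), np.float64(75.5917)]
knob 5524 ((0.0721646100282669, -0.0001506987027823925), (0.04044222831726074, 0.014085073955357075), 0.11032918095588684)
218 [ 0.0301 -0.     -0.0126] 21
242 [ 0.0177 -0.0003 -0.0128] 20
266 [ 0.0042 -0.     -0.0126] 17
290 [-0.011  -0.     -0.0123] 17
314 [-0.028  -0.0006 -0.012 ] 15
```

Request:
apply_moves(deltas=[[0,0,0.0015,0,-1],[0,0,0.001,0,-1],[0,0,0.0005,0,-1],[0,0,0,0,-1],[0,0,0,0,-1],[0,0,0,0,-1],[0,0,0,0,-1],[0,0,0,0,-1]])

```text
t: 14.0
tool_pos: [0.6455, 0.1282, 0.0552]
tool_rot: [0.253, 3.13, -0.004]
contact_force: [-1.5, -0.8, -0.4]
opening: 0.0079
```

Request:
apply_moves(deltas=[[0,0,0,0,-0.6],[0,0,0,0,-0.5],[0,0,0,0,-0.4],[0,0,0,0,-0.4],[0,0,0,0,-0.4],[0,0,-0.005,0,-0.4],[0,0,-0.02,0,-0.4],[0,0,-0.01,0,-0.4]])

```text
t: 15.0
tool_pos: [0.6462, 0.1282, 0.0924]
tool_rot: [0.253, 3.128, -0.004]
contact_force: [0.4, 0.1, -0.1]
opening: 0.0258
```

```bash
cat > m2.py <<'E'
from h import *
import sys
o=ctrl.get_obs(); p=ctrl.get_image('wrist'); w,t=wcloud(p,o); save(p,sys.argv[1])
print(np.round(o['tool_pos'],4),yaw(o),rot(o['tool_rot'])[:,2].round(4),o['contact_force'],o['opening'],o['t'])
c=t.copy(); z=w[...,2]; m=(abs(t[...,1])<.004)&(z>.03)&(z<.1)
for x in np.arange(-.05,.05,.006):
    q=m&(abs(t[...,0]-x)<.003)
    if q.any(): print(round(x,3),np.round(np.median(z[q]),4),q.sum(),np.round(np.median(t[...,1][q]),4))
m=np.zeros(z.shape,bool); m[0:130]=1; m&=(z>.06)&(z<.072); print('fixed ribs',np.median(z[m]))
E
python3 m2.py w8.png
```

```text
[0.6462 0.1282 0.0924] 170.7415046285275 [ 0.0027 -0.003  -1.    ] [ 0.44507715  0.07004154 -0.14032909] 0.02579671623382588 15.0
-0.038 0.0671 77 0.0
-0.032 0.0671 94 0.0
-0.026 0.0672 100 0.0
-0.02 0.0672 103 0.0
-0.014 0.0673 105 0.0
-0.008 0.0672 110 0.0
-0.002 0.0672 113 0.0
0.004 0.0671 114 0.0
0.01 0.067 115 0.0
0.016 0.0672 123 0.0
0.022 0.067 124 0.0
0.028 0.0672 127 -0.0
0.034 0.0672 142 -0.0
0.04 0.0672 74 -0.0
fixed ribs 0.06703083381017595
```

View pics/w8.png

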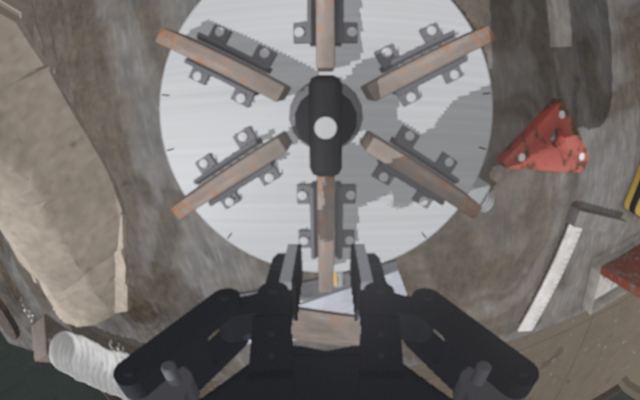

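Request:
apply_moves(deltas=[[0,0,-0.02,0,0],[0,0,-0.02,0,0],[0.006,0,-0.01,0,0],[0.022,0,0,0,0],[0.024,0,0,0,0],[0.014,0,0,0,0],[0.004,0,0,0,0],[0,0,0,0,0]])

```text
t: 16.05
tool_pos: [0.5761, 0.1402, 0.1509]
tool_rot: [0.253, 3.121, -0.002]
contact_force: [1.0, 0.5, -0.5]
opening: 0.0428
```

```bash
python3 - <<'E'
from h import *
plan([.5752,.1393,.078],170.7,0,step=.02)
p=ctrl.get_image('wrist'); save(p,'w9.png'); o=ctrl.get_obs();w,t=wcloud(p,o)
z=w[...,2]; m=(z>.1)&(z<.115)&(abs(t[...,1])<.03)&(abs(t[...,0])<.04); print(m.sum(),cv2.minAreaRect(t[m][:,:2].astype(np.float32)))
E
```

```text
from [0.5761 0.1402 0.1509] yaw 170.74 t 16.05 tilt [ 0.01  -0.002 -1.   ]
[[0.0004, -0.0002, 0.0182, 0.0, 0], [0.0004, -0.0002, 0.0182, 0.0, 0], [0.0004, -0.0002, 0.0182, 0.0, 0], [0.0004, -0.0002, 0.0182, 0.0, 0], [0.0, 0.0, 0.0, -0.0, 0], [0.0, 0.0, 0.0, -0.0, 0], [0.0, 0.0, 0.0, -0.0, 0], [0.0, 0.0, 0.0, -0.0, 0]]
ends [0.5752 0.1393 0.078 ] 170.7
1246 ((0.0020258240401744843, -0.0008371155709028244), (0.013931742869317532, 0.042813632637262344), 89.51209259033203)
```

View pics/w9.png

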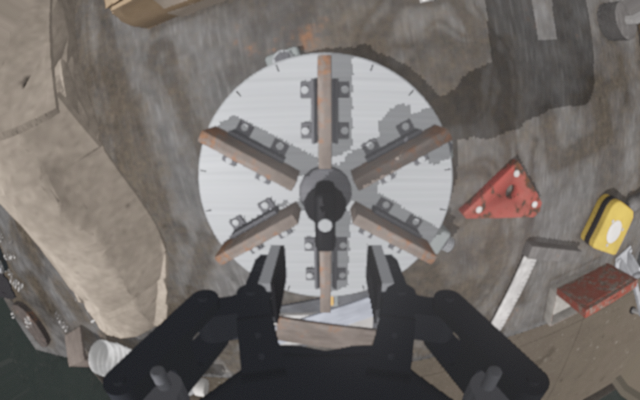

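Request:
apply_moves(deltas=[[0.0005,-0.0003,0.015,0,0],[0.0005,-0.0003,0.019,0,0],[0.0005,-0.0002,0.019,0,0],[0,0,0.014,0,0],[0,0,0.005,0,0],[0,0,0,0,0],[0,0,0,0,0],[0,0,0,0,0]])

```text
t: 17.1
tool_pos: [0.5756, 0.1389, 0.0721]
tool_rot: [0.254, 3.124, -0.003]
contact_force: [0.1, -0.4, 0.4]
opening: 0.0425
```

```bash
python3 - <<'E'
from h import *
plan([.5752,.1393,.078],170.7,0,step=.02)
p=ctrl.get_image('wrist'); save(p,'w10.png'); o=ctrl.get_obs();w,t=wcloud(p,o)
z=w[...,2]; m=(z>.1)&(z<.112)&(abs(t[...,1])<.015)&(abs(t[...,0])<.04); print(m.sum(),cv2.minAreaRect(t[m][:,:2].astype(np.float32)))
E
```

```text
from [0.5756 0.1389 0.0721] yaw 170.69 t 17.1 tilt [ 0.007 -0.003 -1.   ]
[[0.0004, 0.0004, -0.0059, -0.0, 0], [0.0, 0.0, 0.0, -0.0, 0], [0.0, 0.0, 0.0, -0.0, 0], [0.0, 0.0, 0.0, -0.0, 0], [0.0, 0.0, 0.0, -0.0, 0], [0.0, 0.0, 0.0, -0.0, 0], [0.0, 0.0, 0.0, -0.0, 0], [0.0, 0.0, 0.0, -0.0, 0]]
ends [0.5752 0.1393 0.078 ] 170.7
2503 ((0.001273423433303833, 0.00034444453194737434), (0.014088409021496773, 0.043599631637334824), 89.21258544921875)
```

View pics/w10.png

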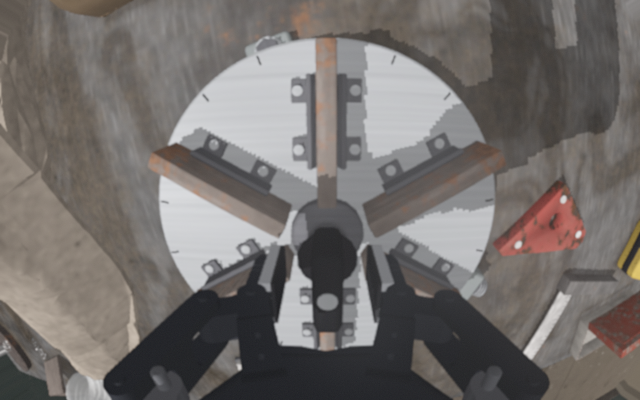

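Request:
apply_moves(deltas=[[0.001,0.0003,-0.005,0,0],[0,0,-0.003,0,0],[0,0,0,0,-1],[0,0,0,0,-1],[0,0,0,0,-1],[0,0,0,0,-1],[0,0,0,0,-1],[0,0,0,0,-1]], grip_force=90)

```text
t: 18.15
tool_pos: [0.5754, 0.1395, 0.0825]
tool_rot: [0.253, 3.121, -0.002]
contact_force: [-0.7, -0.3, 1.5]
opening: 0.0124
```

```bash
python3 - <<'E'
from h import *
o=ctrl.get_obs(); print(yaw(o),o['tool_pos'],o['contact_force'],o['wrist_torque'],o['opening'],o['q'].__class__, np.round(o['q'],3))
E
```

```text
170.71682374698287 [0.57544682 0.13950112 0.08251714] [-0.69581852 -0.2965869   1.53171235] [0.07833905 0.03277114 0.10442725] 0.01238060054761553 <class 'numpy.ndarray'> [ 0.114  0.106  1.816 -0.004  1.209 -1.294]
```

Request:
apply_moves(deltas=[[0,0,0,0.05,-1],[0,0,0,0.08,-1],[0,0,0,0.08,-1],[0,0,0,0.08,-1],[0,0,0,0.08,-1],[0,0,0,0.08,-1],[0,0,0,0.08,-1],[0,0,0,0,-1]])

```text
t: 19.15
tool_pos: [0.5758, 0.1403, 0.0825]
tool_rot: [1.078, 2.939, 0.001]
contact_force: [0.2, 0.5, -0.2]
opening: 0.0124
```

```bash
cat > m3.py <<'E'
from h import *
import sys
o=ctrl.get_obs(); print('turned',170.72-yaw(o),o['tool_pos'].round(4),rot(o['tool_rot'])[:,2].round(3),o['contact_force'].round(1),o['wrist_torque'].round(2),o['opening'],o['t'])
p=ctrl.get_image('wrist'); save(p,sys.argv[1]); w,t=wcloud(p,o); z=w[...,2]
reg=np.zeros(z.shape,bool); reg[0:330,130:530]=1
def ax(w,m):
    n,l,s,c=cv2.connectedComponentsWithStats(m.astype(np.uint8))
    for i in range(1,n):
        if s[i,4]>s_min:
            P=w[l==i]; (c2,sz,a)=cv2.minAreaRect(P[:,:2].astype(np.float32)); a=a if sz[0]>sz[1] else a+90
            print('  rib',np.round(c2,4),np.round(sz,3),'dir mod60',round(a%60,2),s[i,4], np.round(np.median(P[:,2]),4))
s_min=400; ax(w,reg&(z>.063)&(z<.0705))
s=ctrl.get_image('top'); ws=cloud(s); z=ws[...,2]; reg[:]=0; reg[100:260,290:450]=1; s_min=150; print('top'); ax(ws,reg&(z>.06)&(z<.0705))
im=cv2.resize(s['img'][100:260,290:450],None,fx=3.5,fy=3.5,interpolation=cv2.INTER_CUBIC); cv2.imwrite('pics/t'+sys.argv[1],im[:,:,::-1])
E
python3 m3.py w11.png
```

```text
turned 30.999299015339005 [0.5758 0.1403 0.0825] [ 0.011 -0.003 -1.   ] [ 0.2  0.5 -0.2] [-0.18  0.17 -0.37] 0.012393055342028982 19.15
  rib [0.522  0.1848] [0.01  0.084] dir mod60 19.44 3107 0.067
  rib [0.5094 0.1162] [0.085 0.012] dir mod60 19.57 2603 0.0669
  rib [0.5877 0.2082] [0.085 0.011] dir mod60 18.7 2588 0.0669
  rib [0.5621 0.0709] [0.086 0.011] dir mod60 19.71 1432 0.0669
  rib [0.641  0.1632] [0.086 0.011] dir mod60 19.74 1346 0.0669
top
  rib [0.5887 0.2061] [0.085 0.011] dir mod60 19.58 273 0.0669
  rib [0.5226 0.1829] [0.01  0.084] dir mod60 19.43 252 0.0668
```

View pics/w11.png

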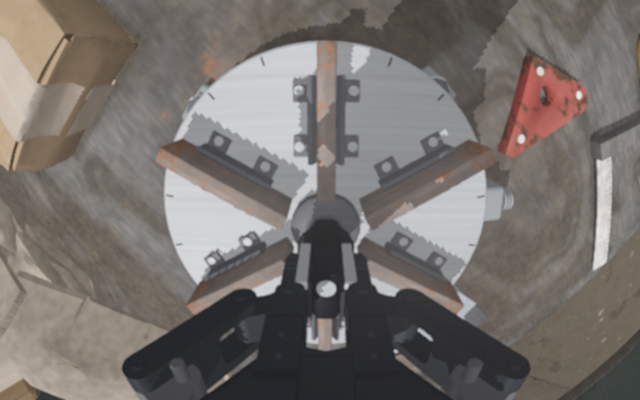

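Request:
apply_moves(deltas=[[0,0,0,0.08,-1],[0,0,0,0.08,-1],[0,0,0,0.08,-1],[0,0,0,0.08,-1],[0,0,0,0.07,-1],[0,0,0,0.05,-1],[0,0,0,0.03,-1],[0,0,0,0,-1]])

```text
t: 20.25
tool_pos: [0.5764, 0.1407, 0.0825]
tool_rot: [1.726, 2.61, 0.004]
contact_force: [1.8, 0.3, 1.3]
opening: 0.0124
```

```bash
python3 m3.py w12.png
```

```text
turned 57.67164146379757 [0.5764 0.1407 0.0825] [ 0.012 -0.005 -1.   ] [1.8 0.3 1.3] [-0.14  0.29  0.37] 0.012409450637007656 20.25
  rib [0.5473 0.2037] [0.01  0.084] dir mod60 53.71 3189 0.067
  rib [0.6167 0.1961] [0.086 0.011] dir mod60 53.51 2589 0.067
  rib [0.5058 0.1475] [0.011 0.085] dir mod60 53.31 2580 0.0669
  rib [0.5333 0.0837] [0.086 0.011] dir mod60 53.28 1296 0.0669
  rib [0.6446 0.132 ] [0.011 0.086] dir mod60 53.66 1453 0.0669
top
  rib [0.6174 0.1939] [0.084 0.011] dir mod60 54.07 253 0.0666
  rib [0.5479 0.2014] [0.01  0.084] dir mod60 53.43 264 0.0668
```

View pics/w12.png

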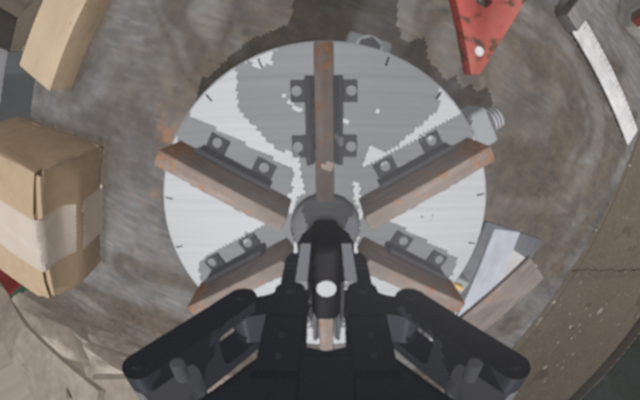

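Request:
apply_moves(deltas=[[0,0,0,0.02,-1],[0,0,0,0.015,-1],[0,0,0,0.005,-1],[0,0,0,0,-1],[0,0,0,0,-1],[0,0,0,0,-1],[0,0,0,0,-1],[0,0,0,0,-1]])

```text
t: 21.35
tool_pos: [0.5765, 0.1407, 0.0825]
tool_rot: [1.779, 2.574, 0.005]
contact_force: [2.0, 0.6, 1.0]
opening: 0.0121
```

```bash
python3 m3.py w13.png
```

```text
turned 60.01496681676751 [0.5765 0.1407 0.0825] [ 0.013 -0.005 -1.   ] [2.  0.6 1. ] [-0.13  0.31  0.51] 0.012054740999371335 21.35
  rib [0.5496 0.2046] [0.01  0.084] dir mod60 51.37 3031 0.0671
  rib [0.6188 0.1942] [0.085 0.011] dir mod60 51.11 2579 0.067
  rib [0.5063 0.1501] [0.011 0.085] dir mod60 51.46 2585 0.0669
  rib [0.6445 0.1291] [0.011 0.086] dir mod60 51.13 1457 0.067
  rib [0.5311 0.0854] [0.085 0.011] dir mod60 50.45 1295 0.0669
top
  rib [0.6205 0.1931] [0.082 0.011] dir mod60 51.3 254 0.0667
  rib [0.5505 0.2024] [0.011 0.085] dir mod60 51.19 266 0.0668
```

View pics/tw13.png

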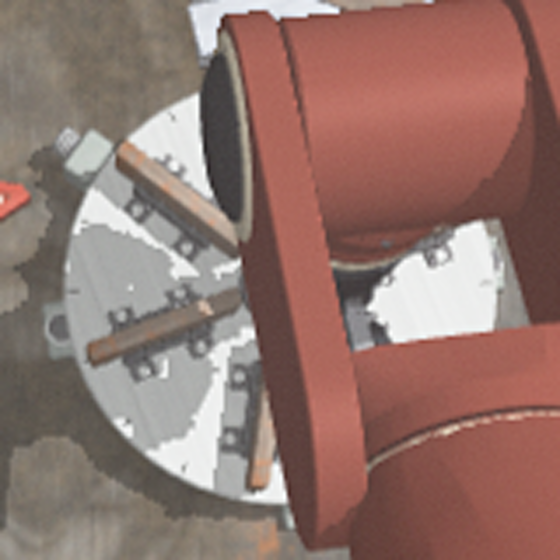

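Request:
apply_moves(deltas=[[0,0,0,0.006,-1],[0,0,0,0,-1],[0,0,0,0,-1],[0,0,0,0,-1],[0,0,0,0,-1],[0,0,0,0,-1],[0,0,0,0,-1],[0,0,0,0,-1]])

```text
t: 22.45
tool_pos: [0.5765, 0.1407, 0.0825]
tool_rot: [1.787, 2.568, 0.005]
contact_force: [2.1, 1.2, -0.0]
opening: 0.0122
```

```bash
python3 m3.py w14.png; python3 - <<'E'
from h import *
s=ctrl.get_image('side'); save(s,'side2.png'); print(ctrl.get_obs()['dq'].round(3))
im=cv2.resize(s['img'][90:290,190:430],None,fx=3,fy=3,interpolation=cv2.INTER_CUBIC); cv2.imwrite('pics/side2.png',im[:,:,::-1])
E
```

```text
turned 60.41290051808143 [0.5765 0.1407 0.0825] [ 0.013 -0.005 -1.   ] [ 2.1  1.2 -0. ] [-0.13  0.31  0.39] 0.012224856974549508 22.45
  rib [0.5505 0.2046] [0.01  0.084] dir mod60 50.94 3070 0.0671
  rib [0.6193 0.1939] [0.085 0.011] dir mod60 50.72 2602 0.067
  rib [0.5063 0.1509] [0.011 0.085] dir mod60 50.7 2576 0.067
  rib [0.5313 0.0857] [0.085 0.011] dir mod60 50.82 1300 0.0669
  rib [0.6444 0.1287] [0.011 0.086] dir mod60 50.78 1458 0.0669
top
  rib [0.621  0.1926] [0.082 0.011] dir mod60 50.74 244 0.0666
  rib [0.5509 0.2027] [0.01  0.085] dir mod60 51.3 260 0.0667
[ 0.     0.002  0.001  0.001  0.    -0.   ]
```

View pics/w14.png

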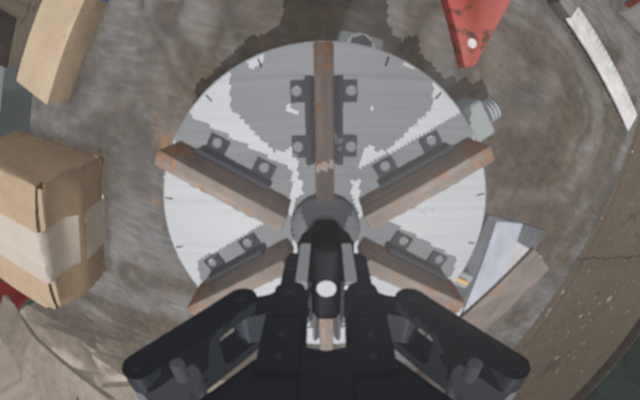

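View pics/side2.png

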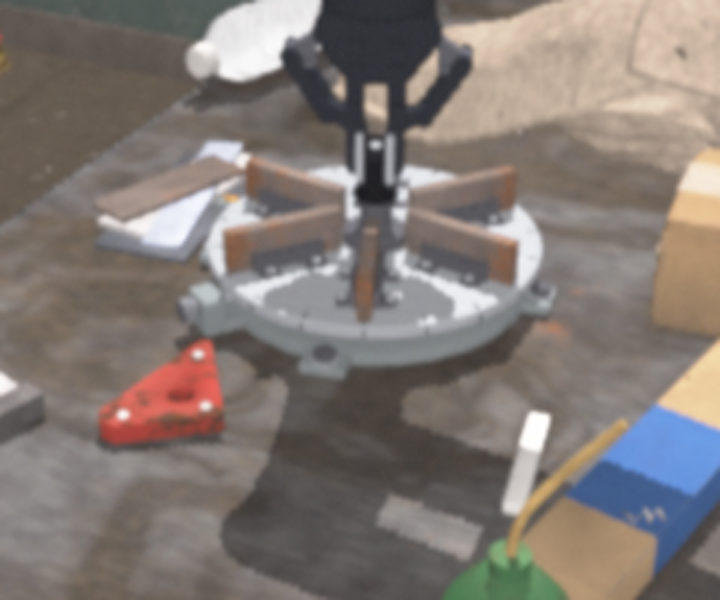

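```bash
python3 - <<'E'
from h import *
print(ctrl.finish_job())
E
```

```text
the job is handed in; nothing more can be done
None
```

The loose rib is standing in the empty holder, and the table is at the third stop with the gripper still closed on the knob. I handed the job in at about 22.7 s of the 51 s allowed.

**Rib:** I gripped it on the bench, lowered it into the holder with the table at the starting click, and let go. After release its top was level along its length at 67.2 mm. The fixed ribs read 67.0 mm in the same picture, so it is fully down.

**Turn:** I gripped the knob at 90 N and turned it clockwise, always forward, to the third stop. The wrist camera put the five fixed ribs within about 0.2° of their starting direction. The top camera saw only two ribs, one within 0.2° and the other 0.6° short. The table is at rest, but a small twist of about 0.4 N m on the wrist remains.

**Checks that disagreed or were not made:**
- The top camera placed the holder about 2 mm to one side of where the wrist camera did. I went by the wrist camera, and the rib went in without resistance.
- The tool turned 60.4° while the table turned about 60°, because the knob gives slightly in the pads.
- In the last pictures the placed rib is mostly hidden by the gripper. I did not measure its height again after the turn.
- I did not touch the welding magnet or the soapstone. Both show in the last side picture, but I did not re-measure where they lie.

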